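# Comb loose shaft pins into a grooved tray

### The arm

A 7-joint arm with a two-finger parallel gripper is mounted at the origin on the work surface. World frame = base frame: x ahead of the robot, y to its left, z up, the work surface at z = 0. Lengths are in m, angles in rad, forces in N, time in s.
With the tool pointing down it reaches from about 0.4 to 0.875 m from the base axis. Payload 4.4 kg.
Tool frame: the origin (TCP) lies midway between the tips of the shut fingers; the grasp point (between the pads) lies 19 mm behind it (manip.hold_point_z is the distance from the TCP to the grasp point, in m); z points along the fingers, y is the line along which they close (so a half turn about z gives the same grasp; the last joint's range is limited). The gripper opens to 85 mm and grips with 20 to 120 N. Pads are 22 mm wide; open, the fingers measure 114 mm over their backs; the gripper's body (76 mm by 85 mm) begins 54 mm behind the grasp point. The pads swing forward as they close: fully open they stand 13 mm farther back than shut.
Start: joints at [-1.175, 0.628, 0.038, 1.517, -0.027, 0.996, -0.02], TCP at [0.29, 0.582, 0.231] pointing down, gripper open.
Joint ranges: [-3.06, 3.06], [-0.37, 2.12], [-1.25, 1.32], [0.18, 2.47], [-1.1, 4.24], [0.23, 1.98], [-2.94, 2.94]. Speed limits (rad/s): [2.57, 2.57, 3.14, 3.14, 3.14, 3.14, 3.14].

### API

Orientations are given as a unit quaternion [x, y, z, w].
In Python, from workcell import sensors, eyes, hand_in, manip gives the robot as it stands.
- The arm moves only by the tool drive_tool, never from a script. Its argument "moves" is text: rows parted by semicolons, each of 4 numbers parted by spaces: the shift along the tool's x, y, z in cm, then the turn about the tool's z in degrees. In form: tx ty tz turn; .... A call has 1 to 8 rows; each row shifts and turns the commanded pose from where the row before left it, along the tool's axes as they then stand; what a row does not reach is not made up. A row lasts 1/10 s, in which the tool goes at most 50 mm and 8.59 degrees, less where a joint would pass 70% of its speed; a pose out of reach is approached as far as the arm can. A call with a gripper value outside its range is refused whole. "claw" is the opening, from 0 (shut) to 1 (fully open), set as the call begins (left out, the last holds). The fingers move at their own pace and stop on an object; "grip_force" is the grip in N (left out, the last holds). Time passes only in rows, so rows that do not move let the fingers close. It gives the time, the measured TCP pose, the force, the opening and the grip force at its end, in the units of the state.
- sensors.get_state(): the state, without advancing time (a new reading comes with each control period).
- eyes.get_image(name): name is "scene" or "top" or "wrist"; returns the picture (420x560x3 uint8, red, green, blue); there is no depth.
- eyes.camera_params(name): a dict with "fx", "fy", "cx", "cy" (pixels), "eye" and "orientation" of the camera in the world; the wrist camera has in their place "mount" (4x4, takes a point from camera to tool coordinates, whose origin is the TCP and whose axes are the flange's). Camera axes: x right, y down, z forward; pixel columns grow to the right and rows downward; lengths in m; the calibration is good to about 2 mm. A picture is of the moment at which its call begins: read the wrist's pose just before it. camera_params takes no time and is no camera call.
- hand_in(): hands the job in; it is judged then, once.
The state is a dict: "clock": time; "joint_pos": joint angles; "dq": joint speeds; "joint_torque": joint torques, N m; "eef_pos": TCP position; "tcp_rot": TCP orientation; "ft_force": force on the tool from outside, world axes, zero at the start; "moment": the same for the moment, N m; "grip_width": finger opening in m; "finger_force": force on a finger pad.
Only numpy, scipy, OpenCV 4.12 (cv2) and the standard library are available. Lean on these libraries where they do the work, as an engineer would, in place of code of your own. Each camera call takes 0.05 s, during which the arm holds its last target. There are 200 camera calls.

### The job

Two steel pins lie askew on the grooved tray. Take the wide hand rake (not the small one), set its teeth on the flat end of the tray behind the pins and comb it over the tray towards the end wall, until each pin lies down in a groove of its own. Do not touch the pins with the gripper; at the end stand the rake on its teeth on the bench, clear of the tray.

Things in the scene. Friction and masses are not known exactly. Their poses are not given: they have to be found in the camera images.
- rake: Wide hand rake, 400 g, standing on its teeth on the bench left or right of the tray. Origin level with the tooth tips, under its middle, z up. Back 120 mm (x) by 34 mm (y), z 28-40 mm; below it two rows of six 8 mm teeth, rows along x at y = -12 and +12 mm, x -50 to 50. Black grip plate 80 mm (x) by 18 mm (y), z 40-87 mm: pinch across y. The small rake (back 50 mm) is not for this job.
- tray: Fixed dark steel tray, 148 (x) by 235 mm (y). Origin on the bench under its middle. Flat deck 26 mm high from the open end y = -115 to 26 mm; then 3 grooves along x, 24 wide, 20 deep, centred y = 38, 70, 102 mm, ridges level with the deck. Side walls (136 mm between) and end wall (inner face y = 114) rise to 38 mm. Comb towards +y, rake x parallel to tray x, tips about 3 mm above the deck.
- pin_a: Loose round steel pin, 18 mm diameter, 100 mm long, 200 g; rolls freely. Origin at its middle on its axis, which is its x. Starts on the flat deck, middle near tray y = -27 mm (within 6 mm), turned up to 0.5 rad from the grooves; tray y below -75 mm is free for the rake. Lying in a groove its axis is 15 mm above the bench, its top 2 mm below the deck.
- pin_b: A second pin like the first. Starts lying across the ridges of the grooves, middle near tray y = 62 mm, turned 0.65 to 0.85 rad from them.
Not all that is in view belongs to the job. Leave any turquoise look-alike of the pin_a alone.

How it is judged:
On the way, in this order (a step that is already met when the one before it is completed fails the run):
1. the wide rake's teeth are let down on the flat end of the tray (z of rake in the frame of tray between 0.018 and 0.036 m and x of rake in the frame of tray between -0.03 and 0.03 m and y of rake in the frame of tray between -0.15 and -0.04 m), for 0.1 s.
2. both pins lie down in grooves, parallel to them (angle between the x axis of each of pin_a, pin_b and the x axis of tray, either way round below 0.17 rad and z of pin_a in the frame of tray between 0.008 and 0.021 m and y of pin_a in the frame of tray between 0.02 and 0.118 m and x of pin_a in the frame of tray between -0.05 and 0.05 m and z of pin_b in the frame of tray between 0.008 and 0.021 m and y of pin_b in the frame of tray between 0.02 and 0.118 m and x of pin_b in the frame of tray between -0.05 and 0.05 m), for 0.2 s.
At the end, for the whole second after the job is handed in: Both pins lie down in a groove each: axis within 0.17 rad of the groove and less than 21 mm above the bench; the wide rake stands upright (within 0.17 rad) on its teeth on the bench, tooth tips less than 12 mm above it; all at rest (below 20 mm/s) (all of step 2 and linear speed of each of pin_a, pin_b, rake below 0.02 m/s and height (world z) of rake below 0.012 m and angle between rake's own z axis and vertical below 0.17 rad); the robot touches nothing.
It fails at once if the gripper or arm touches a pin (contact force between any of the fingers, the arm and pin_a above 0.5 N or contact force between any of the fingers, the arm and pin_b above 0.5 N).
It also fails if it takes over 64 s, if anything falls off the work surface, if the arm or the gripper's body presses on something with over 40 N, if the wrist force passes 120 N, or if a joint passes its speed limit or range.

## Working session

There is one attempt and no reset: what is moved stays moved. The work goes in short steps, Python scripts to look and compute and a tool call to move; the robot and the scene stay as the last step left them, time stands still between calls to the robot, and variables do not carry over. Pictures are saved under pics/ and viewed, at most 12 in all, crops included, and the job is handed in when it is done.

Besides the shell and the picture viewer there is one more tool, called after ">>>" as name(argument=value, ...) on one line, values as JSON. drive_tool: Moves the arm, as the interface text tells. Its arguments: {"type":"object","properties":{"moves":{"type":"string"},"claw":{"type":"number"},"grip_force":{"type":"number"}},"required":["moves"]}

```bash
mkdir -p pics; python3 - <<'E'
from workcell import sensors, eyes, manip
import cv2, json
for n in ["scene","top"]:
    im=eyes.get_image(n); cv2.imwrite(f"pics/{n}0.png",im[:,:,::-1])
    p=eyes.camera_params(n); print(n,{k:(v.tolist() if hasattr(v,'tolist') else v) for k,v in p.items()})
p=eyes.camera_params("wrist"); print(p)
s=sensors.get_state(); print(s); print(manip.hold_point_z)
E
```

```text
scene {'fx': 533.3968062105904, 'fy': 533.3968062105904, 'cx': 289.1120024058021, 'cy': 206.04601854275714, 'eye': [0.912182333964017, 0.30988162831320276, 1.0000964704599316], 'orientation': [0.4302070898107928, 0.8677464485425953, -0.22358331279269347, -0.10930902597171907]}
top {'fx': 433.9115833323258, 'fy': 433.9115833323258, 'cx': 278.13152948750485, 'cy': 213.10086775411017, 'eye': [0.40730014421022215, -0.02284073791029761, 0.8318751479970473], 'orientation': [-0.7033034191710504, 0.708632044510735, -0.027800450882991653, 0.04931593054528613]}
{'fx': 361.1353970434226, 'fy': 361.1353970434226, 'cx': 285.71299455884207, 'cy': 207.5855436797514, 'mount': array([[-8.12618913e-04, -9.45012954e-01, -3.27031889e-01,
         8.44008316e-02],
       [ 9.99999530e-01, -5.94934014e-04, -7.65669008e-04,
        -5.53117474e-04],
       [ 5.29004737e-04, -3.27032357e-01,  9.45012993e-01,
        -1.40238647e-01],
       [ 0.00000000e+00,  0.00000000e+00,  0.00000000e+00,
         1.00000000e+00]])}
{'clock': 0.1, 'joint_pos': array([-1.17474443,  0.62925718,  0.0384537 ,  1.51829505, -0.02700438,
        0.99629797, -0.02001511]), 'dq': array([-2.73186223e-04, -1.71261291e-03,  3.61972655e-04, -2.32915938e-03,
       -1.13314657e-03, -7.16764043e-04, -9.63159009e-06]), 'joint_torque': array([ 3.10825264e-03, -5.64527071e+01,  1.23027094e+00, -1.93970132e+01,
        1.11898652e-02,  5.55635270e-03, -7.43594285e-06]), 'eef_pos': array([0.28936497, 0.58139545, 0.23047026]), 'tcp_rot': array([ 2.28891238e-01,  9.73451614e-01, -8.48828555e-04, -1.89306867e-04]), 'ft_force': array([-0.10365452, -0.31360799,  0.17079611]), 'moment': array([-0.0171124 , -0.0238715 ,  0.03200854]), 'finger_force': 0.0, 'grip_width': 0.08542560052280779}
0.0187
```

View pics/scene0.png

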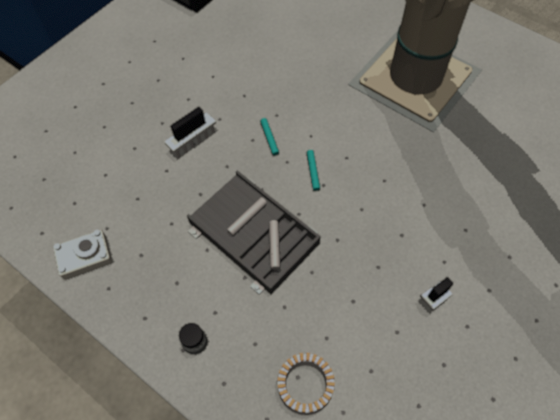

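View pics/top0.png

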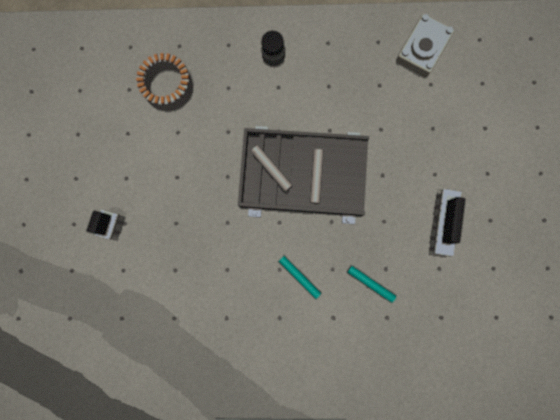

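The wide rake (long back, black plate) is at scene (190,130) / top (450,222). The small rake is at scene (437,292) / top (103,223). The turquoise sticks are decoys, and the tray is at top (303,172). An enlarged crop will confirm this.

```bash
python3 - <<'E'
import cv2, numpy as np
t=cv2.imread("pics/top0.png"); s=cv2.imread("pics/scene0.png")
R=lambda im,x,y,w,h,k: cv2.resize(im[y:y+h,x:x+w],None,fx=k,fy=k,interpolation=cv2.INTER_CUBIC)
a=R(t,420,180,60,90,3.33)[:300,:200]; b=R(s,150,95,80,70,4)[:280,:320]
c=R(t,230,120,150,110,4)   # 600x440
d=R(s,180,165,150,130,4)
o=np.zeros((600,800,3),np.uint8)
A=R(t,430,180,50,80,5) #250x400
B=R(s,155,98,70,65,5) #350x325
C=R(t,235,120,145,105,3) 
o[:400,:250]=A; o[:325,250:600]=B
D=R(s,85+0,0,1,1,1)
o[:,:][330:600,255:][:270,:435]=R(t,235,120,145,90,3)
cv2.imwrite("pics/crop1.png",o)
cv2.imwrite("pics/crop2.png",d)
E
```

```text
(no output)
```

View pics/crop1.png

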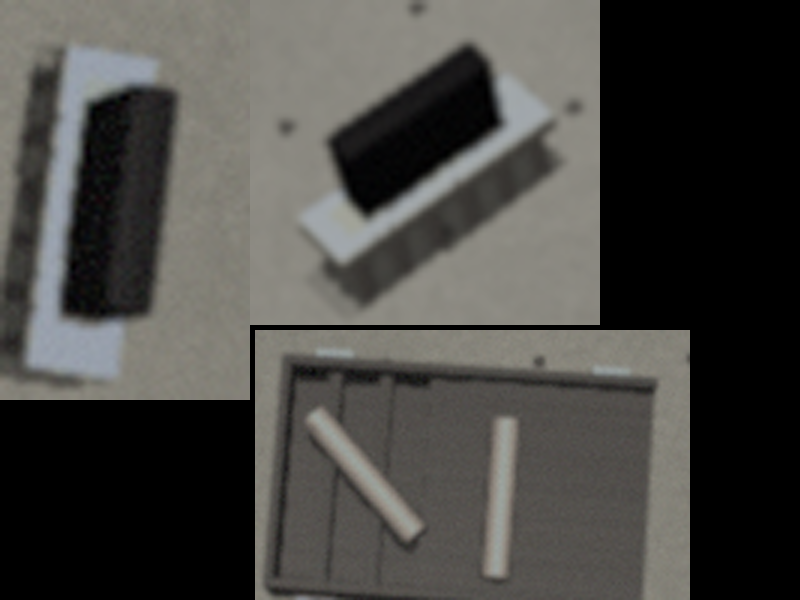

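View pics/crop2.png

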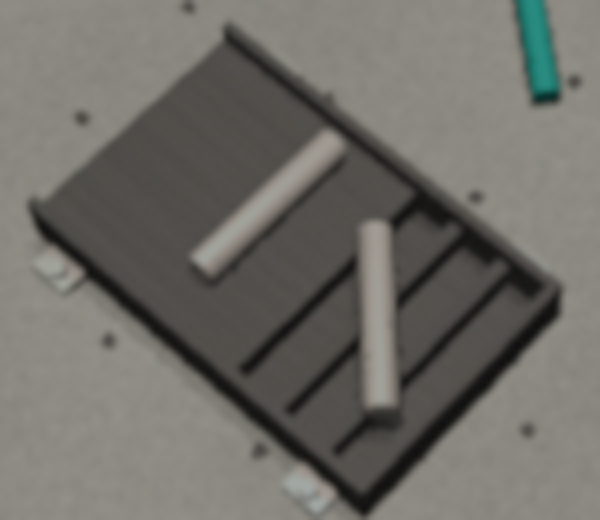

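Confirmed: the wide rake's back is at top (448,222) / scene (190,131). The pins are on the tray, pin_b across the ridges and pin_a on the deck.

```bash
cat > h.py <<'E'
import numpy as np
from workcell import sensors, eyes
from scipy.spatial.transform import Rotation as Ro
def cam(n,st=None):
    p=eyes.camera_params(n)
    if n=="wrist":
        T=np.eye(4);T[:3,:3]=Ro.from_quat(st["tcp_rot"]).as_matrix();T[:3,3]=st["eef_pos"]
        M=T@p["mount"];return p,M[:3,:3],M[:3,3]
    return p,Ro.from_quat(p["orientation"]).as_matrix(),np.array(p["eye"])
def ray(c,uv):
    p,R,e=c;d=R@np.array([(uv[0]-p["cx"])/p["fx"],(uv[1]-p["cy"])/p["fy"],1]);return e,d/np.linalg.norm(d)
def plane(c,uv,z):
    e,d=ray(c,uv);return e+d*(z-e[2])/d[2]
def tri(rs):
    A=sum(np.eye(3)-np.outer(d,d) for e,d in rs);b=sum((np.eye(3)-np.outer(d,d))@e for e,d in rs)
    x=np.linalg.solve(A,b);return x,[np.linalg.norm(np.cross(x-e,d)) for e,d in rs]
def proj(c,X):
    p,R,e=c;q=R.T@(np.array(X)-e);return [p["fx"]*q[0]/q[2]+p["cx"],p["fy"]*q[1]/q[2]+p["cy"]]
E
python3 - <<'E'
from h import *
np.set_printoptions(precision=4,suppress=True)
T=cam("top");S=cam("scene")
def tp(x,y):return (430+x/5-.4,180+y/5-.4)
def sp(x,y):return (155+x/5-.4,98+y/5-.4)
print("back c",tri([ray(T,tp(91.75,212)),ray(S,sp(177.5,167.5))]))
for n,t in [("TL",(67,46)),("TR",(158,58)),("BL",(24,367)),("BR",(118,377))]: print(n,plane(T,tp(*t),.04))
for t in [(305,115),(50,218),(95,262),(260,75)]: print("S",plane(S,sp(*t),.04))
for t in [(133,88),(177,91),(108,318),(150,314)]: print("plate T",plane(T,tp(*t),.087))
tt=lambda x,y:(235+(x-255)/3-.33,120+(y-330)/3-.33)
ss=lambda x,y:(180+x/4-.4,165+y/4-.4)
TC=[(287,357),(656,380),(268,590)]
for t in TC: print("tray T",plane(T,tt(*t),.038))
print(plane(T,(364,215),.038))
for t in [(230,25),(35,203),(365,508),(560,290)]: print("tray S",plane(S,ss(*t),.038), "topproj",proj(T,plane(S,ss(*t),.038)))
# pairs tri
for a,b in [((287,357),(365,508)),((656,380),(35,203)),((268,590),(560,290))]: print(tri([ray(T,tt(*a)),ray(S,ss(*b))]))
for a in [(315,415),(413,535),(505,418),(496,577)]: print("pins T",plane(T,tt(*a),.035))
for a in [(375,225),(382,410),(335,138),(203,268)]: print("pins S",plane(S,ss(*a),.037))
print(Ro.from_quat(sensors.get_state()["tcp_rot"]).as_matrix())
E
```

```text
back c (array([ 0.4747, -0.306 ,  0.038 ]), [np.float64(0.0012392404428226479), np.float64(0.0012392404428227968)])
TL [ 0.536  -0.3005  0.04  ]
TR [ 0.5312 -0.3331  0.04  ]
BL [ 0.4194 -0.2797  0.04  ]
BR [ 0.4156 -0.313   0.04  ]
S [ 0.4188 -0.2774  0.04  ]
S [ 0.5297 -0.3296  0.04  ]
S [ 0.5349 -0.2976  0.04  ]
S [ 0.414  -0.3088  0.04  ]
plate T [ 0.5136 -0.3057  0.087 ]
plate T [ 0.5124 -0.3205  0.087 ]
plate T [ 0.435  -0.2934  0.087 ]
plate T [ 0.4363 -0.3075  0.087 ]
tray T [0.6551 0.062  0.038 ]
tray T [ 0.6369 -0.1681  0.038 ]
tray T [0.5076 0.0734 0.038 ]
[ 0.4894 -0.156   0.038 ]
tray S [ 0.4915 -0.1535  0.038 ] topproj [np.float64(362.57057956801196), np.float64(213.87322671136482)]
tray S [ 0.6342 -0.1635  0.038 ] topproj [np.float64(365.9245503060794), np.float64(137.78668503049738)]
tray S [0.6605 0.0715 0.038 ] topproj [np.float64(240.35139528995308), np.float64(125.99736551380819)]
tray S [0.5121 0.0783 0.038 ] topproj [np.float64(236.3816921623419), np.float64(203.98864035341393)]
(array([0.6581, 0.0657, 0.0239]), [np.float64(0.0026104786415099153), np.float64(0.0026104786415099466)])
(array([ 0.6353, -0.1657,  0.0387]), [np.float64(0.002534474273470641), np.float64(0.002534474273470665)])
(array([0.5084, 0.0753, 0.0282]), [np.float64(0.0008025873180885144), np.float64(0.0008025873180885589)])
pins T [0.6184 0.0447 0.035 ]
pins T [ 0.5415 -0.0162  0.035 ]
pins T [ 0.6148 -0.0742  0.035 ]
pins T [ 0.5147 -0.0671  0.035 ]
pins S [ 0.5388 -0.018   0.037 ]
pins S [0.6161 0.047  0.037 ]
pins S [ 0.5114 -0.0658  0.037 ]
pins S [ 0.6102 -0.0718  0.037 ]
[[-0.8952  0.4456 -0.0008]
 [ 0.4456  0.8952 -0.0016]
 [-0.     -0.0017 -1.    ]]
```

>>> drive_tool(moves="0 0 0 -8.2;0 0 0 -8.3;-2.9 -3.3 0 0;-2.9 -3.3 0 0;-2.9 -3.3 0 0;-2.9 -3.3 0 0;-2.9 -3.3 0 0;-2.9 -3.3 0 0", claw=1)

```text
clock: 0.9
eef_pos: [0.4272, 0.355, 0.2311]
tcp_rot: [0.087, 0.996, -0.0, -0.0]
ft_force: [1.2, 0.0, -0.8]
grip_width: 0.0849
finger_force: 0.0
```

>>> drive_tool(moves="-1.15 -4.59 0 0;-1.15 -4.59 0 0;-1.15 -4.59 0 0;-1.15 -4.59 0 0;-1.15 -4.59 0 0;-1.15 -4.59 0 0;-1.15 -4.59 0 0;-1.15 -4.59 0 0")

```text
clock: 1.7
eef_pos: [0.4535, -0.0226, 0.2313]
tcp_rot: [0.087, 0.996, 0.0, -0.0]
ft_force: [1.1, -0.3, -1.1]
grip_width: 0.0856
finger_force: 0.0
```

>>> drive_tool(moves="-1.15 -4.59 0 0;-1.15 -4.59 0 0;-1.15 -4.59 0 0;-1.15 -4.59 0 0;-1.15 -4.59 0 0;-1.15 -4.59 0 0;0 0 3 0;0 0 0 0")

```text
clock: 2.5
eef_pos: [0.4712, -0.3039, 0.1979]
tcp_rot: [0.088, 0.996, 0.002, -0.003]
ft_force: [-0.9, 0.6, -0.5]
grip_width: 0.0854
finger_force: 0.0
```

```bash
python3 - <<'E'
from h import *
import cv2
s=sensors.get_state();im=eyes.get_image("wrist");cv2.imwrite("pics/w1.png",im[:,:,::-1])
print(s["eef_pos"],s["tcp_rot"],s["joint_pos"]);np.savez("w1.npz",eef_pos=s["eef_pos"],tcp_rot=s["tcp_rot"])
c=cam("wrist",s)
from math import *
a=radians(-10);ux=np.array([cos(a),sin(a),0]);uy=np.array([-sin(a),cos(a),0]);o=np.array([.4745,-.3047,0])
for i in(-1,1):
  for j in(-1,1):
    print(i,j,np.round(proj(c,o+i*.06*ux+j*.017*uy+[0,0,.04]),1),np.round(proj(c,o+i*.04*ux+j*.009*uy+[0,0,.087]),1))
E
```

```text
[ 0.47120206 -0.30392996  0.19794004] [ 0.08830469  0.99608619  0.00157262 -0.0034809 ] [ 0.49463862  0.54414603  0.04255778  1.8011715  -0.03037816  0.80454673
  1.94624743]
-1 -1 [264.7 120.8] [273.1 156.2]
-1 1 [306.8 120.7] [298.8 156.1]
1 -1 [267.5 255.3] [274.6 258.9]
1 1 [304.7 255.2] [297.9 258.8]
```

View pics/w1.png

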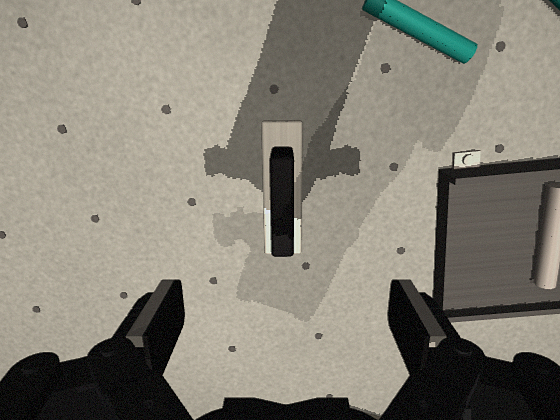

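>>> drive_tool(moves="0 -0.25 2 0;0 0 2.5 0;0 0 2.5 0;0 0 2.5 0;0 0 2.5 0;0 0 1.5 0;0 0 0 0;0 0 0 0")

```text
clock: 3.35
eef_pos: [0.4747, -0.3055, 0.0673]
tcp_rot: [0.086, 0.996, 0.0, 0.0]
ft_force: [-0.5, -0.4, -0.7]
grip_width: 0.0855
finger_force: 0.0
```

>>> drive_tool(moves="0 -0.15 0.9 0;0 0 0.8 0;0 0 0 0;0 0 0 0")

```text
clock: 3.75
eef_pos: [0.4733, -0.3078, 0.0492]
tcp_rot: [0.087, 0.996, 0.0, -0.0]
ft_force: [-0.2, 0.2, -0.0]
grip_width: 0.0852
finger_force: 0.0
```

>>> drive_tool(moves="0 0 0 0;0 0 0 0;0 0 0 0;0 0 0 0;0 0 0 0;0 0 0 0;0 0 0 0;0 0 0 0", claw=0, grip_force=70)

```text
clock: 4.55
eef_pos: [0.4735, -0.3079, 0.0494]
tcp_rot: [0.087, 0.996, -0.0, 0.0]
ft_force: [0.1, 0.4, 2.9]
grip_width: 0.017
finger_force: 68.3
```

>>> drive_tool(moves="0 0 -3 0;0 0 -4.5 0;0 0 0 -5.5;-1.56 3.45 0 0;-1.56 3.45 0 0;-1.56 3.45 0 0;-1.56 3.45 0 0;-1.56 3.45 0 0")

```text
clock: 5.35
eef_pos: [0.5644, -0.1404, 0.1234]
tcp_rot: [0.039, 0.999, 0.0, -0.001]
ft_force: [0.9, -0.4, -5.1]
grip_width: 0.0173
finger_force: 69.4
```

>>> drive_tool(moves="0 0 0 0;0 0 0 0;0 0 0 0")

```text
clock: 5.65
eef_pos: [0.5634, -0.1431, 0.1236]
tcp_rot: [0.04, 0.999, -0.0, -0.001]
ft_force: [-1.2, -1.4, -4.5]
grip_width: 0.0172
finger_force: 69.8
```

```bash
python3 - <<'E'
from h import *
import cv2
s=sensors.get_state();im=eyes.get_image("wrist");t=eyes.get_image("top")
print(s["eef_pos"],s["tcp_rot"],s["joint_pos"][6]);
t=cv2.resize(t[115:235,230:410],None,fx=3,fy=3)[:360,:540]
o=np.zeros((600,800,3),np.uint8);o[:360,:540]=t;w=cv2.resize(im,None,fx=.55,fy=.55);o[365:365+w.shape[0],:w.shape[1]]=w[:235]
cv2.imwrite("pics/w2.png",im[:,:,::-1]);
c=cam("wrist",s);T=cam("top")
a=np.radians(-4.5);ux=np.array([np.cos(a),np.sin(a),0]);uy=np.array([-np.sin(a),np.cos(a),0]);o_=np.array([.5725,-.0475,0])
for i in(-.068,.068,-.074,.074):
  for j in(-.115,.114,.12): print(i,j,np.round(proj(c,o_+i*ux+j*uy+[0,0,.038]),1))
for j in (.026,.05,.058,.082,.09): print(j,np.round(proj(c,o_+j*uy+[0,0,.026]),1))
E
```

```text
[ 0.56336985 -0.14311073  0.1236269 ] [ 3.95457451e-02  9.99217106e-01 -3.92922413e-04 -1.07464490e-03] 1.7272653636326096
-0.068 -0.115 [255.7 114.7]
-0.068 0.114 [632.8 114.2]
-0.068 0.12 [642.7 114.2]
0.068 -0.115 [261.  306.3]
0.068 0.114 [574.8 306.2]
0.068 0.12 [583.  306.2]
-0.074 -0.115 [255.4 104.5]
-0.074 0.114 [635.9 104. ]
-0.074 0.12 [645.8 103.9]
0.074 -0.115 [261.1 313.3]
0.074 0.114 [572.7 313.2]
0.074 0.12 [580.9 313.2]
0.026 [461.1 213. ]
0.05 [495.4 213. ]
0.058 [506.9 213. ]
0.082 [541.2 213. ]
0.09 [552.7 212.9]
```

View pics/w2.png

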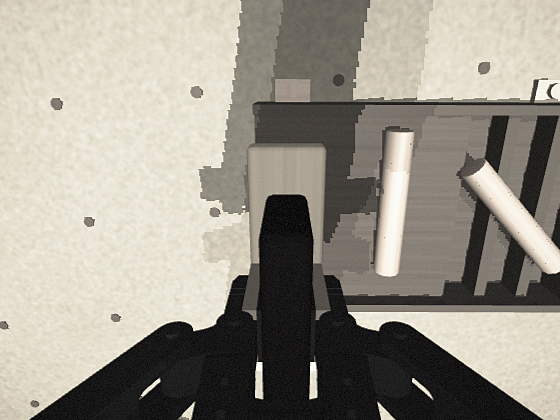

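>>> drive_tool(moves="0 0 1.5 0;0 0 1.5 0;0 0 1 0;0 0 0.5 0;0 0 0 0;0 0 0 0")

```text
clock: 6.35
eef_pos: [0.5649, -0.1422, 0.0796]
tcp_rot: [0.039, 0.999, -0.0, 0.0]
ft_force: [0.3, 0.5, -3.6]
grip_width: 0.0172
finger_force: 69.8
```

>>> drive_tool(moves="0 0.5 0.1 0;0 0.6 0 0;0 0.6 0 0;0 0.6 0 0;0 0.6 0 0;0 0.5 0 0;0 0.4 0 0;0 0.3 0 0")

```text
clock: 7.15
eef_pos: [0.5679, -0.1006, 0.0783]
tcp_rot: [0.039, 0.999, 0.0, -0.0]
ft_force: [-0.9, 0.2, -3.7]
grip_width: 0.017
finger_force: 69.9
```

>>> drive_tool(moves="0 0.3 0 0;0 0.3 0 0;0 0.3 0 0;0 0.3 0 0;0 0.3 0 0;0 0.3 0 0;0 0.3 0 0;0 0.3 0 0")

```text
clock: 7.95
eef_pos: [0.5697, -0.0769, 0.0783]
tcp_rot: [0.039, 0.999, 0.0, -0.0]
ft_force: [0.6, -1.2, -4.5]
grip_width: 0.0171
finger_force: 69.8
```

>>> drive_tool(moves="0 0.3 0 0;0 0.3 0 0;0 0.3 0 0;0 0.3 0 0;0 0.3 0 0;0 0.3 0 0;0 0.3 0 0;0 0.3 0 0")

```text
clock: 8.75
eef_pos: [0.5716, -0.0537, 0.0784]
tcp_rot: [0.039, 0.999, -0.0, 0.0]
ft_force: [-0.6, -3.4, -2.6]
grip_width: 0.017
finger_force: 70.0
```

```bash
python3 - <<'E'
from h import *
import cv2
s=sensors.get_state();im=eyes.get_image("wrist");print(s["eef_pos"],s["ft_force"])
cv2.imwrite("pics/w3.png",im[:,:,::-1])
E
```

```text
[ 0.57164782 -0.05372389  0.07844247] [-0.62652952 -3.4471498  -2.63411252]
```

View pics/w3.png

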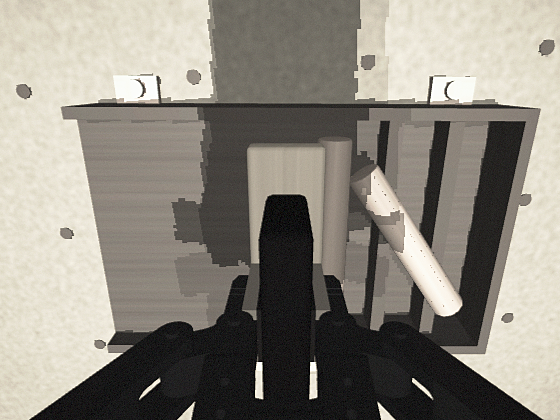

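>>> drive_tool(moves="0 0.3 0 0;0 0.3 0 0;0 0.3 0 0;0 0.3 0 0;0 0.3 0 0;0 0.3 0 0;0 0.3 0 0;0 0.3 0 0")

```text
clock: 9.6
eef_pos: [0.5734, -0.0288, 0.0782]
tcp_rot: [0.039, 0.999, 0.0, -0.0]
ft_force: [0.9, -0.1, -4.1]
grip_width: 0.0173
finger_force: 69.8
```

>>> drive_tool(moves="0 0.3 0 0;0 0.3 0 0;0 0.3 0 0;0 0.3 0 0;0 0.3 0 0;0 0.3 0 0;0 0.3 0 0;0 0.3 0 0")

```text
clock: 10.4
eef_pos: [0.575, -0.0051, 0.0782]
tcp_rot: [0.039, 0.999, -0.0, -0.0]
ft_force: [-1.2, -0.7, -3.7]
grip_width: 0.017
finger_force: 69.9
```

```bash
python3 - <<'E'
from h import *
import cv2
s=sensors.get_state();im=eyes.get_image("wrist");print(s["eef_pos"],s["ft_force"])
cv2.imwrite("pics/w4.png",im[:,:,::-1])
E
```

```text
[ 0.57502226 -0.00512926  0.07821596] [-1.20232161 -0.70268447 -3.73531307]
```

View pics/w4.png

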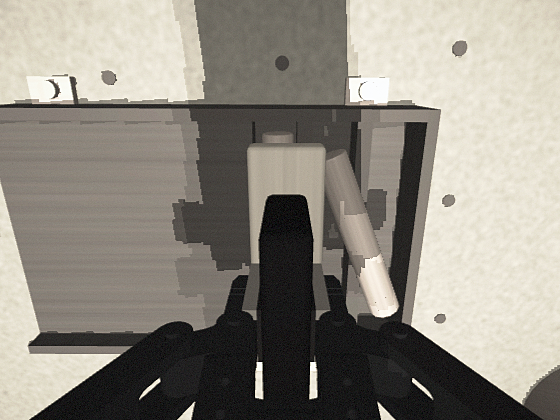

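>>> drive_tool(moves="0 0.3 0 0;0 0.3 0 0;0 0.3 0 0;0 0.3 0 0;0 0.3 0 0;0 0.3 0 0;0 0.3 0 0;0 0.3 0 0")

```text
clock: 11.25
eef_pos: [0.5775, 0.019, 0.0784]
tcp_rot: [0.039, 0.999, 0.0, 0.0]
ft_force: [-0.5, -0.5, -3.9]
grip_width: 0.0174
finger_force: 71.2
```

>>> drive_tool(moves="0 0.3 0 0;0 0.3 0 0;0 0.3 0 0;0 0.3 0 0;0 0.2 0 0;0 0.2 0 0;0 0 0 0")

```text
clock: 11.95
eef_pos: [0.5784, 0.0349, 0.0783]
tcp_rot: [0.039, 0.999, 0.0, -0.0]
ft_force: [0.2, -0.5, -2.8]
grip_width: 0.0169
finger_force: 71.2
```

```bash
python3 - <<'E'
from h import *
import cv2
s=sensors.get_state();im=eyes.get_image("wrist");print(s["eef_pos"],s["ft_force"])
cv2.imwrite("pics/w5.png",im[:,:,::-1])
E
```

```text
[0.57841316 0.03490733 0.07829589] [ 0.15297926 -0.49133211 -2.7607121 ]
```

View pics/w5.png

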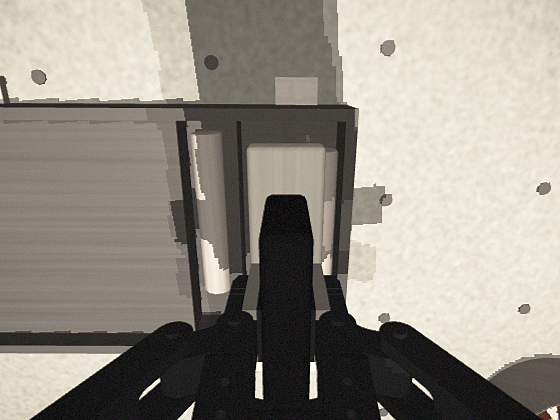

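Pin_a lies in groove 1 (u 193–230) and pin_b shows in groove 3 (u 325–338). I'll lift the rake and carry it back to its old spot.

>>> drive_tool(moves="0 0 -2 0;0 0 -3.5 0;0.7 -3.3 0 0;0.9 -4.4 0 0;0.9 -4.4 0 0;0.9 -4.4 0 0;0.9 -4.4 0 0;0.9 -4.4 0 0")

```text
clock: 12.8
eef_pos: [0.506, -0.2156, 0.1334]
tcp_rot: [0.039, 0.999, -0.0, 0.0]
ft_force: [1.5, -0.6, -3.3]
grip_width: 0.0172
finger_force: 71.2
```

>>> drive_tool(moves="0.9 -4.4 0 0;0.9 -4.0 0 0;0 0 0 0;0 0 2.5 0;0 0 2.5 0;0 0 2 0;0 0 0 0;0 0 0 0")

```text
clock: 13.6
eef_pos: [0.4824, -0.2961, 0.0634]
tcp_rot: [0.039, 0.999, 0.0, -0.0]
ft_force: [0.7, -0.2, -4.4]
grip_width: 0.017
finger_force: 71.0
```

```bash
python3 - <<'E'
from h import *
import cv2
print(sensors.get_state()["eef_pos"])
t=eyes.get_image("top");s=eyes.get_image("scene")
o=np.zeros((600,800,3),np.uint8)
o[:450,:800]=cv2.resize(t[115:265,225:492],(800,450),interpolation=2)
o[450:,:]=0
cv2.imwrite("pics/end.png",o[:450,:,::-1]);cv2.imwrite("pics/ends.png",s[:,:,::-1])
E
```

```text
[ 0.48237908 -0.29607038  0.06342725]
```

View pics/end.png

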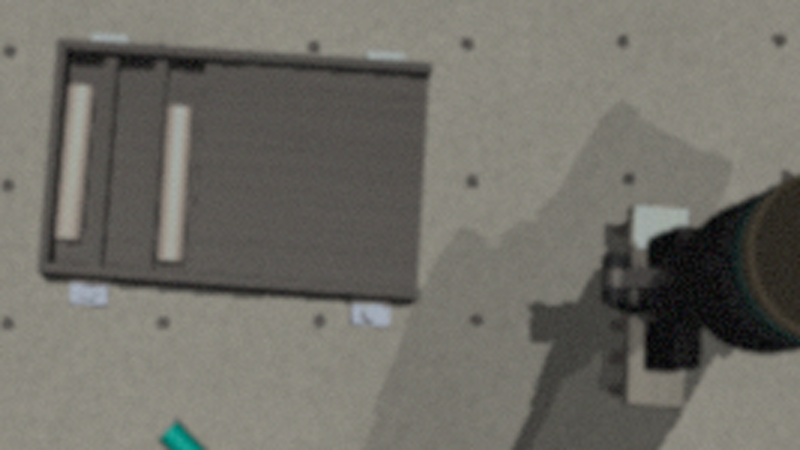

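Both pins lie parallel in grooves, at (175,183) and (75,163). Next I lower the rake the last 14 mm and release it.

>>> drive_tool(moves="0 0 0.6 0;0 0 0.4 0;0 0 0.3 0;0 0 0.1 0;0 0 0 0;0 0 0 0")

```text
clock: 14.3
eef_pos: [0.4822, -0.2959, 0.0494]
tcp_rot: [0.039, 0.999, 0.0, -0.0]
ft_force: [-0.3, 0.6, -1.3]
grip_width: 0.0173
finger_force: 71.6
```

>>> drive_tool(moves="0 0 0 0;0 0 0 0;0 0 0 0;0 0 0 0;0 0 0 0;0 0 0 0;0 0 0 0;0 0 0 0", claw=1)

```text
clock: 15.1
eef_pos: [0.4824, -0.296, 0.0493]
tcp_rot: [0.039, 0.999, 0.0, -0.0]
ft_force: [0.2, 0.2, 0.5]
grip_width: 0.0852
finger_force: 0.0
```

>>> drive_tool(moves="0 0 -1 0;0 0 -2 0;0 0 -3 0;0 0 -3 0;0 0 -3 0;0 0 0 0;0 0 0 0;0 0 0 0")

```text
clock: 15.9
eef_pos: [0.4818, -0.2956, 0.1687]
tcp_rot: [0.039, 0.999, 0.0, -0.001]
ft_force: [0.2, 0.0, -1.3]
grip_width: 0.0851
finger_force: 0.0
```

```bash
python3 - <<'E'
from h import *
import cv2
print(sensors.get_state()["eef_pos"])
cv2.imwrite("pics/fin.png",eyes.get_image("wrist")[:,:,::-1])
E
```

```text
[ 0.481775   -0.29558963  0.16871069]
```

View pics/fin.png

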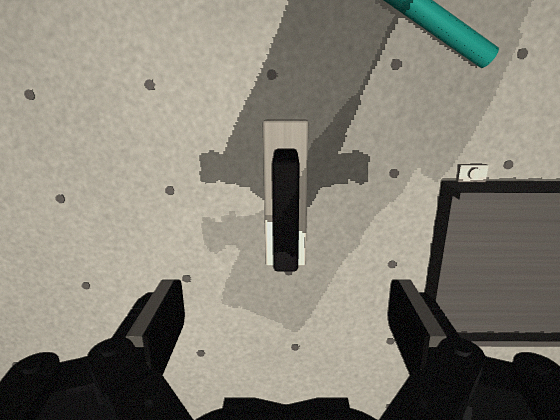

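The rake stands upright at (286,195), clear of the tray and released.

```bash
python3 -c "
from workcell import hand_in
print(hand_in())"
```

```text
the job is handed in; nothing more can be done
None
```

I handed the job in at about 16 s of the 64 s limit: the last pictures show pin_a in groove 1 and pin_b in groove 3, and the wide rake upright on the bench clear of the tray; the hand-in returned no verdict.

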